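# Park the tilted polishing drum with its caked shot at the bottom

## Robot

A 6-joint arm with a two-finger parallel gripper is mounted at the origin on the work surface. World frame = base frame: x ahead of the robot, y to its left, z up, the work surface at z = 0. Lengths are in m, angles in degrees, forces in N, time in s.
With the tool pointing down it reaches from about 0.25 to 0.725 m from the base axis. Payload 9.7 kg.
Tool frame: the origin (TCP) lies between the finger pads; the fingertips stand 25 mm ahead of it and the grasp point (between the pads) lies 6 mm ahead of it; z points along the fingers, y is the line along which they close (so a half turn about z gives the same grasp; the last joint's range is limited). The gripper opens to 85 mm and grips with 20 to 120 N. Pads are 22 mm wide; open, the fingers measure 114 mm over their backs; the gripper's body (76 mm by 85 mm) begins 54 mm behind the grasp point. The pads swing forward as they close: fully open they stand 13 mm farther back than shut.
Start: joints at [-68.01, 4.979, 10.078, 95.1, 0, 90], TCP at [0.206, -0.51, 0.256] pointing down, gripper open.
Joint ranges: [-179.16, 179.16], [-48.56, 103.87], [-65.8, 70.77], [-126.05, 130.52], [-82.76, 87.17], [-180, 180]. Speed limits (degrees/s): [127.2, 127.2, 147.25, 180, 180, 180].

## Interface

Orientations are given as [roll, pitch, yaw] about the fixed x, y, z axes, in that order (R = Rz(yaw) Ry(pitch) Rx(roll)).
In Python, from workcell import bot gives the robot as it stands. The module is installed in compiled form; this text tells all that it offers.
- The arm moves only by the shell command python3 -m pendant 'ROWS' [FORCE]. ROWS is rows parted by semicolons, their numbers by spaces, 1 to 5 of them, each of 5 numbers: dx, dy, dz in m, then a turn about the tool's z in degrees, then the finger opening in m; each row is the pose to reach, as a shift and turn from the pose commanded when the command began, along the tool's axes at that moment; what a row does not reach only later rows make up. A row lasts 1/12 s, in which the tool goes at most 0.0417 m and 7.16 degrees, less where a joint would pass 70% of its speed; a pose out of reach is approached as far as the arm can. The fingers move at their own pace and stop on an object; FORCE is the grip in N (left out, the last holds). Time passes only in rows, so rows that do not move let the fingers close. It prints the time, the measured TCP pose, the force, the opening and the grip force at its end.
- bot.get_obs(): the state, without advancing time (a new reading comes with each control period).
- bot.camera(name): name is "scene" or "top" or "wrist"; returns the picture (384x512x3 uint8, blue, green, red); there is no depth.
- bot.camera_info(name): a dict with "mtx" (3x3 intrinsics, pixels), "extrinsics" (4x4, takes a point from camera to world coordinates). Camera axes: x right, y down, z forward; pixel columns grow to the right and rows downward; lengths in m; the calibration is good to about 2 mm. A picture is of the moment at which its call begins: read the wrist's pose just before it. camera_info takes no time and is no camera call; for the wrist camera it gives the pose at the moment of the call.
- bot.job_done(): hands the job in; it is judged then, once.
The state is a dict: "time": time; "q": joint angles; "qd": joint speeds; "joint_efforts": joint torques, N m; "ee_pos": TCP position; "tcp_rot": TCP orientation; "wrist_force": force on the tool from outside, world axes, zero at the start; "torque": the same for the moment, N m; "opening": finger opening in m; "grasp_force": force on a finger pad.
Only numpy, scipy, OpenCV 4.12 (cv2) and the standard library are available. Lean on these libraries where they do the work, as an engineer would, in place of code of your own. Each camera call takes 0.05 s, during which the arm holds its last target. There are 200 camera calls.

## Task

The steel shot inside the closed, tilted polishing drum has caked into one heavy lump somewhere along its wall, hidden from view. Take the black crank handle, turn the drum by it at least half a turn (further if you like) to feel where it is heavy, then bring the heavy side to the very bottom and finish there still gripping the handle, holding the drum still, so the lump can be thawed without dropping. Leave the other things on the bench where they are.

Things in the scene. Friction and masses are not known exactly. Their poses are not given: they have to be found in the camera images.
- stand: Green steel stand, fixed: base plate 260 x 200 x 20 mm (90 mm before to 170 mm behind the origin along x). Origin on the bench under it, z up. It carries a closed steel drum (180 mm diameter, 90 mm long) whose front faces the stand's -x and up: the axle points out along (-0.707, 0, 0.707) of the stand's frame. Uphill on the drum's face is (0.707, 0, 0.707). Position and yaw vary.
- face (a point): Centre of the drum's front (brass disc 160 mm, 4 mm proud, in front of the 180 mm steel drum). The bearing has a stiff constant friction of 0.5 N m (7 N at the handle), so the drum stays wherever it is left. The hidden lump, 60 mm off the axle, adds up to 0.30 to 0.46 N m (4 to 7 N at the handle): hard going while the heavy side rises, easy while it comes down.
- axle (a point): Point on the drum's axle, 52 mm out from face, in the plane in which the middle of the crank handle circles, at radius 70 mm about this point. Fixed to the stand.
- drum (a joint): Angle of the drum and crank, rad. 0: the crank points uphill; grows as it turns from uphill towards the stand's +y: grip = axle + 70 mm x (cos(angle) uphill + sin(angle) stand y). Turns to +-25 rad. The drum looks alike all round but for the crank; the angle between heavy side and crank differs in every run, shows nowhere and must be felt.
- handle: Black plastic crank handle: a round sleeve, 26 mm diameter, 48 mm long, spinning freely on its pin; its z axis is parallel to the axle and points outwards. Origin: centre of its lower end, 28 mm out from the drum's front. With the fingers closing along the stand's y it can be carried round the full circle with the gripper pointing straight down.
- grip (a point): Middle of the crank handle, on its own axis; circles the axle at 70 mm.
- bottle_a: Small amber glass bottle, 32 mm diameter, 75 mm high, near the stand; origin under its centre. Bystander.
- bottle_b: Another such bottle. Bystander.
- jar: Empty clear glass candle jar, 80 mm diameter, 90 mm high; origin under its centre. Bystander.
- tin: Closed aluminium candle tin standing upright, 72 mm diameter, 45 mm high; origin under its centre. Bystander.
- lid_ring: Steel lid ring lying flat, 84 mm outside, 60 mm inside, 10 mm high; origin under its centre. Bystander.
- pitcher: Steel pouring mug, 100 mm diameter, 120 mm high, handle at its +y; origin under its centre. Bystander.

How it is judged:
By the outcome, as a careful person would: the job done as asked, in the order asked, and still so for the second after the job is handed in, while the arm keeps its last pose, push and grip.
It also fails if it takes over 72 s, if anything falls off the work surface, if the arm or the gripper's body presses on something with over 40 N, if the wrist force passes 120 N, or if a joint passes its speed limit or range.

## Working session

There is one attempt and no reset: what is moved stays moved. The work goes in short steps, Python scripts to look and compute and a shell command to move; the robot and the scene stay as the last step left them, time stands still between calls to the robot, and variables do not carry over. Pictures are saved under pics/ and viewed, at most 10 in all, crops included, and the job is handed in when it is done.

```bash
mkdir -p pics; python3 - <<'E'
from workcell import bot
import cv2,numpy as np
o=bot.get_obs();print({k:np.round(v,3) for k,v in o.items()})
ims=[bot.camera(n) for n in("scene","top")]
for n,i in zip(("scene","top"),ims):
    cv2.imwrite(f"pics/{n}0.png",i);c=bot.camera_info(n);print(n,np.round(c["mtx"],1).tolist(),np.round(c["extrinsics"],4).tolist())
E
```

```text
{'time': np.float64(0.0), 'q': array([-68.01 ,   5.012,  10.035,  95.098,   0.   ,  90.001]), 'qd': array([ 0.085, -0.033,  0.011,  0.048,  0.036,  0.006]), 'joint_efforts': array([-5.0000e-03, -5.2039e+01,  4.6479e+01,  1.6000e-02, -0.0000e+00,
        0.0000e+00]), 'ee_pos': array([ 0.206, -0.51 ,  0.256]), 'tcp_rot': array([-179.926,   -0.   ,   21.989]), 'wrist_force': array([ 0.077, -0.071,  0.134]), 'torque': array([-0.025,  0.   ,  0.003]), 'grasp_force': np.float64(0.0), 'opening': np.float64(0.086)}
scene [[473.5, 0.0, 248.8], [0.0, 473.5, 185.0], [0.0, 0.0, 1.0]] [[-0.8309, 0.4284, -0.355, 1.003], [0.5564, 0.6393, -0.5307, 0.7112], [-0.0004, -0.6385, -0.7696, 1.2027], [0.0, 0.0, 0.0, 1.0]]
top [[377.9, 0.0, 257.8], [0.0, 377.9, 188.2], [0.0, 0.0, 1.0]] [[-0.0215, -0.9974, 0.0694, 0.4624], [-0.9998, 0.0216, 0.0, 0.0214], [-0.0015, -0.0694, -0.9976, 1.275], [0.0, 0.0, 0.0, 1.0]]
```

View pics/scene0.png

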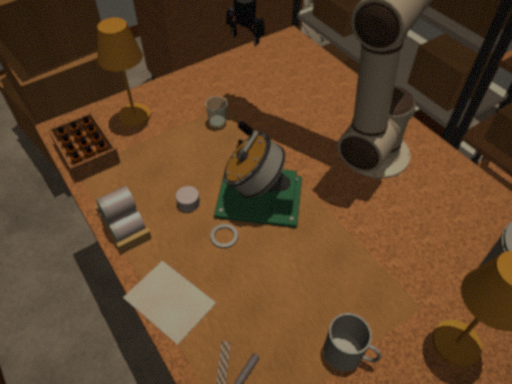

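View pics/top0.png

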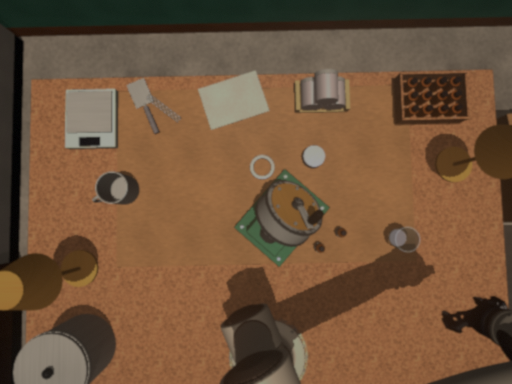

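The scene picture shows the drum on its green stand at (260,175) with the black handle at (246,128). In the top picture the plate corners are near (286,172), (328,208), (280,265) and (236,226). The handle is at about (316,215) and the bottles at about (319,247) and (340,231).

```bash
cat > h.py <<'E'
from workcell import bot
import cv2,numpy as np
def ray(n,p,c=None):
    c=c or bot.camera_info(n);K,E=np.array(c["mtx"]),np.array(c["extrinsics"])
    d=E[:3,:3]@np.linalg.solve(K,[p[0],p[1],1]);return E[:3,3],d/np.linalg.norm(d)
def plane(n,p,z,c=None):
    o,d=ray(n,p,c);return o+d*(z-o[2])/d[2]
def tri(r1,r2):
    A=sum(np.eye(3)-np.outer(d,d) for o,d in(r1,r2));b=sum((np.eye(3)-np.outer(d,d))@o for o,d in(r1,r2))
    p=np.linalg.solve(A,b);return p,[np.linalg.norm(np.cross(p-o,d)) for o,d in(r1,r2)]
def proj(n,P,c=None):
    c=c or bot.camera_info(n);E=np.linalg.inv(np.array(c["extrinsics"]));q=np.array(c["mtx"])@(E[:3,:3]@P+E[:3,3]);return q[:2]/q[2]
E
python3 - <<'E'
from h import *
for n,(x0,y0,x1,y1) in (("top",(215,155,365,275)),("scene",(200,100,320,235))):
    i=cv2.imread(f"pics/{n}0.png");h=cv2.cvtColor(i,cv2.COLOR_BGR2HSV)
    roi=np.zeros(i.shape[:2],np.uint8);roi[y0:y1,x0:x1]=1
    g=cv2.inRange(h,(50,80,20),(90,255,255))*roi
    pts=cv2.findNonZero(g);hull=cv2.convexHull(pts)
    q=cv2.approxPolyDP(hull,6,True)[:,0]
    print(n,"green",q.tolist(),[np.round(plane(n,p,.02),3).tolist() for p in q])
    if n=="top":
        print("rect",cv2.minAreaRect(np.array([plane(n,p[0],.02)[:2]*1000 for p in hull],np.float32)))
    d=cv2.inRange(h,(0,0,0),(180,255,45))*roi
    k,l,s,ce=cv2.connectedComponentsWithStats(d)
    print([(s[j].tolist(),ce[j].round(1).tolist()) for j in range(1,k) if s[j][4]>15])
    cr=i[y0:y1,x0:x1];f=4;cv2.imwrite(f"pics/{n}1.png",cv2.resize(cr,None,fx=f,fy=f,interpolation=cv2.INTER_CUBIC))
E
```

```text
top green [[327, 208], [282, 261], [236, 227], [285, 171]] [[0.479, -0.206, 0.02], [0.308, -0.053, 0.02], [0.423, 0.096, 0.02], [0.605, -0.071, 0.02]]
rect ((452.2427673339844, -54.38713073730469), (190.83778381347656, 248.59947204589844), 47.81966781616211)
[([309, 213, 9, 10, 49], [313.2, 217.8])]
scene green [[300, 178], [294, 226], [215, 215], [223, 181], [283, 170]] [[0.301, -0.036, 0.02], [0.433, 0.106, 0.02], [0.611, -0.063, 0.02], [0.518, -0.166, 0.02], [0.326, -0.095, 0.02]]
[([239, 121, 14, 15, 119], [245.5, 127.7]), ([266, 136, 3, 7, 16], [267.1, 138.6]), ([240, 153, 7, 9, 34], [242.6, 156.7]), ([215, 163, 81, 65, 2210], [256.2, 202.1])]
```

View pics/top1.png

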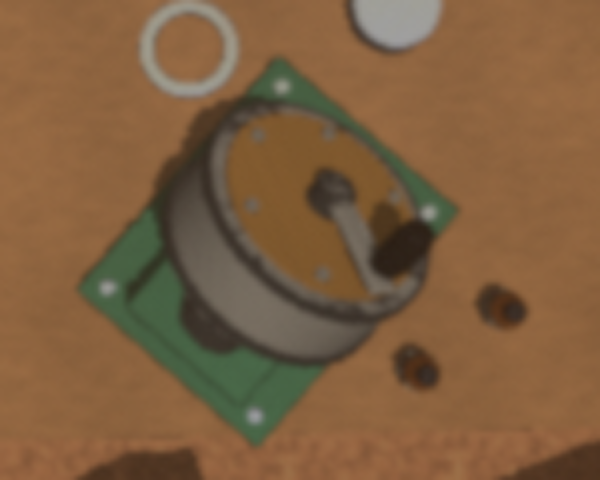

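View pics/scene1.png

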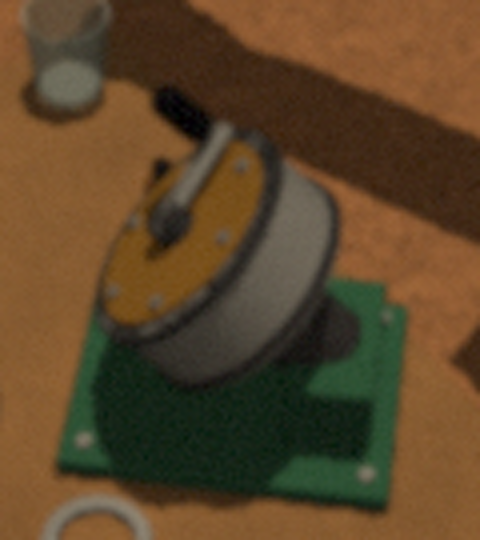

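The top crop shows the plate corners at crop pixels (78,288), (258,445), (458,210) and (278,58), the hub at (332,192), and the handle from about (385,268) to (425,232). The scene crop shows the handle from (165,97) to (205,130) and the hub at (170,218). Next I'll triangulate these.

```bash
python3 - <<'E'
from h import *
T=lambda x,y:(x/4+215-.375,y/4+155-.375);S=lambda x,y:(x/4+200-.375,y/4+100-.375)
P=[plane("top",T(*p),.02)[:2] for p in((458,210),(258,445),(78,288),(278,58))]
fr,br,bl,fl=P  # front-(+y), back-(+y), back(-y), front(-y)
print(np.round(P,3).tolist(),[round(np.linalg.norm(P[i]-P[i-1]),3) for i in range(4)])
x=(br-fr)+(bl-fl);x/=np.linalg.norm(x);y=np.array([-x[1],x[0]]);yaw=np.degrees(np.arctan2(x[1],x[0]))
c=np.mean(P,0);org=c-.04*x;print("yaw",yaw,"org",org)
def st(p):d=p[:2]-org;return np.round([d@x,d@y,p[2]],3)
for nm,t,s in(("handle",(404,250),(184,114)),("hub",(332,192),(170,218))):
    p,e=tri(ray("top",T(*t)),ray("scene",S(*s)));print(nm,p.round(3),np.round(e,4),st(p))
el={}
for n,(x0,y0,x1,y1) in (("top",(260,175,325,235)),("scene",(220,130,275,190))):
    i=cv2.imread(f"pics/{n}0.png");h=cv2.cvtColor(i,cv2.COLOR_BGR2HSV);m=cv2.inRange(h,(8,150,60),(22,255,255));r=np.zeros_like(m);r[y0:y1,x0:x1]=1;m*=r
    k,l,s,ce=cv2.connectedComponentsWithStats(m);j=1+s[1:,4].argmax();hu=cv2.convexHull(cv2.findNonZero((l==j).astype(np.uint8)))
    el[n]=cv2.fitEllipse(hu);print(n,el[n],s[j])
p,e=tri(ray("top",el["top"][0]),ray("scene",el["scene"][0]));print("face",p.round(3),np.round(e,4),st(p))
E
```

```text
[[0.482, -0.214], [0.293, -0.043], [0.424, 0.103], [0.612, -0.068]] [np.float64(0.195), np.float64(0.255), np.float64(0.196), np.float64(0.253)]
yaw 137.83930557479346 org [ 0.48221649 -0.08229856]
handle [ 0.451 -0.133  0.247] [0.0013 0.0013] [-0.011  0.058  0.247]
hub [ 0.492 -0.09   0.199] [0.0017 0.0017] [-0.013 -0.001  0.199]
top ((294.5940246582031, 206.06800842285156), (34.65518569946289, 53.30855941772461), 134.35699462890625) [272 184  45  45 990]
scene ((221.2595672607422, 157.35012817382812), (52.07834243774414, 90.7829360961914), 69.80848693847656) [ 220  130   46   55 1510]
face [ 0.514 -0.103  0.184] [0.0349 0.0349] [-0.037 -0.006  0.184]
```

```bash
python3 -m pendant '0 0 -.04 7 .085; .03 -.03 -.06 14 .085; .06 -.06 -.08 21 .085; .09 -.085 -.1 28 .085; .12 -.11 -.11 35 .085' 30
python3 -c "
from h import *
o=bot.get_obs();print(o['q'].round(1),o['tcp_rot'].round(1),o['ee_pos'].round(3))"
```

```text
time: 0.52
ee_pos: [0.2696, -0.3742, 0.3633]
tcp_rot: [180.0, -0.0, -12.9]
wrist_force: [0.3, -0.0, 1.0]
opening: 0.085
grasp_force: 0.0
[-54.2  -3.3  14.  107.2   0.  138.6] [180.   -0.  -12.9] [ 0.27  -0.374  0.363]
```

```bash
python3 -m pendant '.015 -.034 0 -7 .085; .03 -.068 0 -14 .085; .045 -.102 0 -21 .085; .06 -.136 0 -28 .085; .075 -.17 0 -35 .085' >/dev/null
python3 -m pendant '.02 -.012 0 -7 .085; .04 -.024 0 -14 .085; .06 -.036 0 -21 .085; .08 -.048 0 -28 .085; .099 -.059 0 -35 .085'
python3 -m pendant '0 0 0 -7 .085; 0 0 0 -14 .085; 0 0 0 -21 .085; 0 0 0 -28 .085; 0 0 0 -35 .085' >/dev/null
python3 -m pendant '0 0 0 -7 .085; 0 0 0 -14 .085; 0 0 0 -21 .085; 0 0 0 -28 .085; 0 0 0 -35 .085' >/dev/null
python3 -m pendant '0 0 0 -5 .085; 0 0 0 -10.7 .085; 0 0 0 -10.7 .085; 0 0 0 -10.7 .085'
python3 - <<'E'
from h import *
o=bot.get_obs();print(o['q'].round(1));c=bot.camera_info("wrist");i=bot.camera("wrist");cv2.imwrite("pics/w0.png",i)
print(np.round(c["mtx"],1).tolist(),np.round(c["extrinsics"],4).tolist())
print(proj("wrist",np.array([.451,-.133,.247]),c))
np.savez("w0.npz",mtx=c["mtx"],extrinsics=c["extrinsics"])
E
```

```text
time: 1.35
ee_pos: [0.4488, -0.1321, 0.3616]
tcp_rot: [-180.0, 0.0, 57.9]
wrist_force: [0.7, 0.5, 0.2]
opening: 0.0849
grasp_force: 0.0
time: 2.52
ee_pos: [0.4482, -0.1334, 0.3616]
tcp_rot: [-180.0, -0.0, 138.1]
wrist_force: [-0.0, 0.5, 0.1]
opening: 0.0851
grasp_force: 0.0
[-16.6  -2.4  14.6 107.   -0.   25.4]
[[279.3, 0.0, 258.1], [0.0, 279.3, 195.5], [0.0, 0.0, 1.0]] [[0.6677, 0.7191, 0.1927, 0.3995], [0.7445, -0.6448, -0.1732, -0.0902], [-0.0003, 0.2591, -0.9658, 0.4794], [0.0, 0.0, 0.0, 1.0]]
[261.08193134 200.60880992]
```

View pics/w0.png

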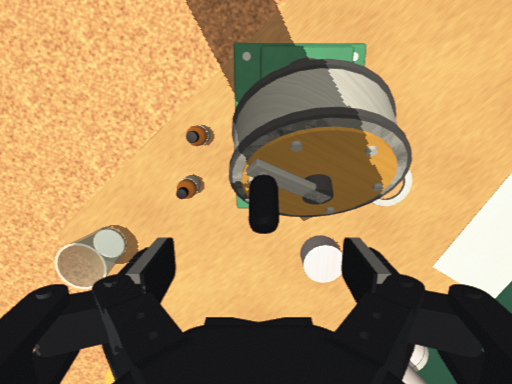

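The wrist view shows the handle from (263,176) to (263,232), centred at about (263,204), against a predicted (261,200.6). The plate edge is level in the picture, so the yaw is right. The hub is at (318,188).

```bash
cat >> h.py <<'E'
def lsq(rs):
    M=[np.eye(3)-np.outer(d,d) for o,d in rs];p=np.linalg.solve(sum(M),sum(m@r[0] for m,r in zip(M,rs)));return p,[round(float(np.linalg.norm(np.cross(p-o,d))),4) for o,d in rs]
E
python3 - <<'E'
from h import *
c=dict(np.load("w0.npz"));i=cv2.imread("pics/w0.png")
m=cv2.inRange(cv2.cvtColor(i,cv2.COLOR_BGR2GRAY),0,28);r=np.zeros_like(m);r[165:245,243:285]=1;m*=r
k,l,s,ce=cv2.connectedComponentsWithStats(m);j=1+s[1:,4].argmax();print(s[j],ce[j])
w=(s[j][0]+s[j][2]/2-.5,s[j][1]+s[j][3]/2-.5)
T=lambda x,y:(x/4+215-.375,y/4+155-.375);S=lambda x,y:(x/4+200-.375,y/4+100-.375)
a=np.radians(137.84);x=np.array([np.cos(a),np.sin(a)]);y=np.array([-x[1],x[0]]);org=np.array([.4822,-.0823])
for nm,q in(("h",(T(404,250),S(184,114),w)),("hub",(T(332,192),S(170,218),(318,188)))):
    p,e=lsq([ray("top",q[0]),ray("scene",q[1]),ray("wrist",q[2],c)]);d=p[:2]-org
    print(nm,p.round(4),e,np.round([d@x,d@y],4))
E
```

```text
[ 249  175   30   58 1463] [263.3923445  203.97881066]
h [ 0.4521 -0.1321  0.2493] [0.0011, 0.0022, 0.0017] [-0.0112  0.0571]
hub [ 0.4918 -0.0897  0.1986] [0.0022, 0.0012, 0.0011] [-0.0121 -0.0009]
```

```bash
python3 -m pendant '-.002 .0036 .03 0 .085; -.002 .0036 .06 0 .085; -.002 .0036 .085 0 .085; -.002 .0036 .1 0 .085; -.002 .0036 .107 0 .085'
python3 -m pendant '0 0 0 0 .05; 0 0 0 0 .02; 0 0 0 0 .015; 0 0 0 0 .015; 0 0 0 0 .015' 70
python3 -m pendant '0 0 0 0 .015; 0 0 0 0 .015; 0 0 0 0 .015;0 0 0 0 .015' 70
python3 - <<'E'
from h import *
i=bot.camera("wrist");cv2.imwrite("pics/w1.png",i);print(bot.get_obs()['torque'].round(2))
E
```

```text
time: 2.98
ee_pos: [0.4514, -0.1318, 0.2523]
tcp_rot: [-179.9, -0.2, 138.1]
wrist_force: [-0.6, 0.2, 0.8]
opening: 0.0851
grasp_force: 0.0
time: 3.4
ee_pos: [0.4527, -0.132, 0.2559]
tcp_rot: [179.9, 0.1, 138.2]
wrist_force: [15.8, 9.8, 5.5]
opening: 0.0249
grasp_force: 23.0
time: 3.73
ee_pos: [0.4529, -0.1322, 0.2558]
tcp_rot: [179.9, 0.1, 138.2]
wrist_force: [4.8, -1.5, 5.9]
opening: 0.0246
grasp_force: 69.1
[-0.17 -0.99 -0.06]
```

View pics/w1.png

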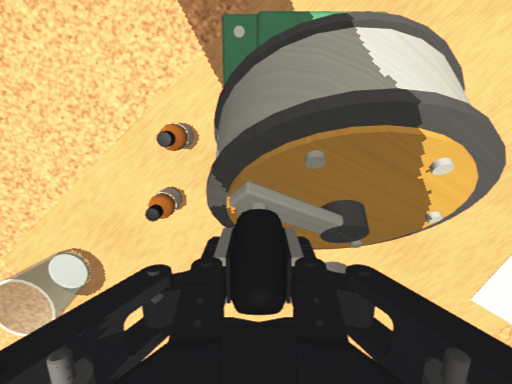

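The sleeve is held, with a 24.6 mm opening. I'll take out the pre-load and print the arc steps I need to type.

```bash
python3 -m pendant '-.001 .001 -.003 0 .015; -.001 .001 -.003 0 .015; -.001 .001 -.003 0 .015'
python3 - <<'E'
import numpy as np
for a in range(55,415,15):
    f=lambda b:(1000*.0495*(np.cos(np.radians(b))-np.cos(np.radians(a))),-70*(np.sin(np.radians(b))-np.sin(np.radians(a))))
    print(a,*['%.1f %.1f;'%f(a+k) for k in(5,10,15)])
E
```

```text
time: 4.03
ee_pos: [0.453, -0.1316, 0.2564]
tcp_rot: [-179.9, -0.2, 138.2]
wrist_force: [1.7, 1.1, -13.7]
opening: 0.0245
grasp_force: 71.2
55 -3.6 -3.3; -7.5 -6.1; -11.5 -8.4;
70 -4.1 -1.8; -8.3 -3.2; -12.6 -4.0;
85 -4.3 -0.3; -8.6 -0.0; -12.9 0.8;
100 -4.2 1.3; -8.3 3.2; -12.3 5.5;
115 -3.8 2.8; -7.5 6.1; -10.9 9.8;
130 -3.2 4.1; -6.1 8.6; -8.7 13.5;
145 -2.3 5.2; -4.3 10.6; -6.0 16.2;
160 -1.3 5.8; -2.2 11.8; -2.8 17.8;
175 -0.2 6.1; 0.0 12.2; 0.6 18.3;
190 0.9 6.0; 2.2 11.8; 3.9 17.4;
205 2.0 5.4; 4.3 10.6; 6.9 15.4;
220 2.9 4.5; 6.1 8.6; 9.5 12.3;
235 3.6 3.3; 7.5 6.1; 11.5 8.4;
250 4.1 1.8; 8.3 3.2; 12.6 4.0;
265 4.3 0.3; 8.6 -0.0; 12.9 -0.8;
280 4.2 -1.3; 8.3 -3.2; 12.3 -5.5;
295 3.8 -2.8; 7.5 -6.1; 10.9 -9.8;
310 3.2 -4.1; 6.1 -8.6; 8.7 -13.5;
325 2.3 -5.2; 4.3 -10.6; 6.0 -16.2;
340 1.3 -5.8; 2.2 -11.8; 2.8 -17.8;
355 0.2 -6.1; 0.0 -12.2; -0.6 -18.3;
370 -0.9 -6.0; -2.2 -11.8; -3.9 -17.4;
385 -2.0 -5.4; -4.3 -10.6; -6.9 -15.4;
400 -2.9 -4.5; -6.1 -8.6; -9.5 -12.3;
```

```bash
python3 -m pendant '0 0 .002 0 .015; 0 0 .002 0 .015'>>log
python3 -m pendant '-.0036 -.0033 .0036 0 .015; -.0075 -.0061 .0075 0 .015; -.0115 -.0084 .0115 0 .015'>>log
python3 -m pendant '-.0041 -.0018 .0041 0 .015; -.0083 -.0032 .0083 0 .015; -.0126 -.004 .0126 0 .015'>>log
python3 -m pendant '-.0043 -.0003 .0043 0 .015; -.0086 0 .0086 0 .015; -.0129 .0008 .0129 0 .015'>>log
python3 -m pendant '-.0042 .0013 .0042 0 .015; -.0083 .0032 .0083 0 .015; -.0123 .0055 .0123 0 .015'>>log
cat > an.py <<'E'
import re,numpy as np
t=open('log').read();v=lambda k:np.array([eval(s) for s in re.findall(k+r': (\[.*?\]|[\d.]+)',t)])
P,F,tm=v('ee_pos'),v('wrist_force'),v('time');g=v('grasp_force')
a=np.radians(137.84);X=np.array([np.cos(a),np.sin(a),0]);Y=np.array([-X[1],X[0],0]);U=.7071*X+[0,0,.7071];N=-.7071*X+[0,0,.7071]
O=np.array([.5125,-.1098,.2205]);G=P-[0,0,.006]-O
u,y,n=G@U,G@Y,G@N
A=np.c_[2*u,2*y,np.ones(len(u))];s=np.linalg.lstsq(A,u*u+y*y,rcond=None)[0];print("circle centre u,y mm",s[:2]*1e3,"r",1e3*np.sqrt(s[2]+s[0]**2+s[1]**2))
C=s[:2] if len(u)>10 else np.zeros(2)
u=u-C[0];y=y-C[1];an=np.unwrap(np.arctan2(y,u));H=-F  # force by hand
fr=H@U*np.cos(an)+H@Y*np.sin(an);ft=-H@U*np.sin(an)+H@Y*np.cos(an);tau=u*(H@Y)-y*(H@U)
if __name__=="__main__":
    for r in zip(tm,np.degrees(an),np.hypot(u,y)*1e3,n*1e3,fr,ft,H@N,tau,g):print(*['%.2f'%k for k in r])
E
python3 an.py
```

```text
circle centre u,y mm [ 1.56506335 -0.82838118] r 69.70016018555849
4.20 53.65 69.94 0.26 -1.14 -3.33 4.21 -0.23 72.00
4.45 68.41 69.48 0.31 -2.65 3.78 5.20 0.26 72.50
4.70 83.67 69.05 0.30 -0.46 4.28 4.30 0.30 72.50
4.95 98.88 68.60 0.27 -0.27 6.41 4.31 0.44 72.60
5.20 114.20 68.30 0.28 0.62 6.84 4.37 0.47 72.70
```

Radial forces are tiny and the fitted radius is 69.7 mm, so I'll carry on round the circle.

```bash

python3 -m pendant '-.0038 .0028 .0038 0 .015; -.0075 .0061 .0075 0 .015; -.0109 .0098 .0109 0 .015'>>log
python3 -m pendant '-.0032 .0041 .0032 0 .015; -.0061 .0086 .0061 0 .015; -.0087 .0135 .0087 0 .015'>>log
python3 -m pendant '-.0023 .0052 .0023 0 .015; -.0043 .0106 .0043 0 .015; -.006 .0162 .006 0 .015'>>log
python3 -m pendant '-.0013 .0058 .0013 0 .015; -.0022 .0118 .0022 0 .015; -.0028 .0178 .0028 0 .015'>>log
python3 -m pendant '-.0002 .0061 .0002 0 .015; 0 .0122 0 0 .015; .0006 .0183 -.0006 0 .015'>>log
python3 -m pendant '.0009 .006 -.0009 0 .015; .0022 .0118 -.0022 0 .015; .0039 .0174 -.0039 0 .015'>>log
python3 an.py
```

```text
circle centre u,y mm [ 1.53635714 -1.1210981 ] r 69.97147462162594
4.20 55.20 69.96 0.26 -1.23 -3.30 4.21 -0.23 72.00
4.45 69.91 69.98 0.31 -2.55 3.85 5.20 0.27 72.50
4.70 85.02 70.02 0.30 -0.36 4.29 4.30 0.30 72.50
4.95 99.98 69.96 0.27 -0.15 6.41 4.31 0.45 72.60
5.20 114.97 69.96 0.28 0.71 6.83 4.37 0.48 72.70
5.45 129.93 69.93 0.22 1.02 7.99 2.54 0.56 72.80
5.70 144.79 69.94 0.31 0.74 9.92 2.93 0.69 72.80
5.95 159.66 70.02 0.34 3.06 10.85 2.11 0.76 72.90
6.20 174.39 70.00 0.25 4.61 11.02 1.28 0.77 72.80
6.45 189.23 69.97 0.22 2.69 11.84 0.90 0.83 72.50
6.70 204.08 69.94 0.24 0.36 11.86 0.58 0.83 72.20
```

```bash

python3 -m pendant '.002 .0054 -.002 0 .015; .0043 .0106 -.0043 0 .015; .0069 .0154 -.0069 0 .015'>>log
python3 -m pendant '.0029 .0045 -.0029 0 .015; .0061 .0086 -.0061 0 .015; .0095 .0123 -.0095 0 .015'>>log
python3 -m pendant '.0036 .0033 -.0036 0 .015; .0075 .0061 -.0075 0 .015; .0115 .0084 -.0115 0 .015'>>log
python3 -m pendant '.0041 .0018 -.0041 0 .015; .0083 .0032 -.0083 0 .015; .0126 .004 -.0126 0 .015'>>log
python3 -m pendant '.0043 .0003 -.0043 0 .015; .0086 0 -.0086 0 .015; .0129 -.0008 -.0129 0 .015'>>log
python3 -m pendant '.0042 -.0013 -.0042 0 .015; .0083 -.0032 -.0083 0 .015; .0123 -.0055 -.0123 0 .015'>>log
python3 -m pendant '.0038 -.0028 -.0038 0 .015; .0075 -.0061 -.0075 0 .015; .0109 -.0098 -.0109 0 .015'>>log
python3 -m pendant '.0032 -.0041 -.0032 0 .015; .0061 -.0086 -.0061 0 .015; .0087 -.0135 -.0087 0 .015'>>log
python3 -m pendant '.0023 -.0052 -.0023 0 .015; .0043 -.0106 -.0043 0 .015; .006 -.0162 -.006 0 .015'>>log
python3 -m pendant '.0013 -.0058 -.0013 0 .015; .0022 -.0118 -.0022 0 .015; .0028 -.0178 -.0028 0 .015'>>log
python3 -m pendant '.0002 -.0061 -.0002 0 .015; 0 -.0122 0 0 .015; -.0006 -.0183 .0006 0 .015'>>log
python3 -m pendant '-.0009 -.006 .0009 0 .015; -.0022 -.0118 .0022 0 .015; -.0039 -.0174 .0039 0 .015'>>log
python3 -m pendant '-.002 -.0054 .002 0 .015; -.0043 -.0106 .0043 0 .015; -.0069 -.0154 .0069 0 .015'>>log
cat >>an.py <<'E'
    k=slice(2,None)
    B=np.c_[np.ones(len(an)),-np.sin(an),-np.cos(an)][k];w=np.linalg.lstsq(B,tau[k],rcond=None)[0]
    d=np.degrees(np.arctan2(w[2],w[1]))  # tau=f-M sin(an+d)
    print("f %.3f M %.3f delta %.1f crank angle for bottom %.1f rms %.3f"%(w[0],np.hypot(*w[1:]),d,(180-d)%360,np.std(tau[k]-B@w)))
E
python3 an.py
```

```text
circle centre u,y mm [ 1.60730921 -1.16235924] r 70.01980240512256
4.20 55.27 69.95 0.26 -1.24 -3.30 4.21 -0.23 72.00
4.45 69.98 69.99 0.31 -2.55 3.85 5.20 0.27 72.50
4.70 85.08 70.05 0.30 -0.35 4.29 4.30 0.30 72.50
4.95 100.04 70.01 0.27 -0.14 6.41 4.31 0.45 72.60
5.20 115.01 70.03 0.28 0.72 6.83 4.37 0.48 72.70
5.45 129.96 70.01 0.22 1.02 7.99 2.54 0.56 72.80
5.70 144.80 70.02 0.31 0.74 9.92 2.93 0.69 72.80
5.95 159.65 70.10 0.34 3.05 10.85 2.11 0.76 72.90
6.20 174.36 70.08 0.25 4.60 11.02 1.28 0.77 72.80
6.45 189.19 70.04 0.22 2.68 11.84 0.90 0.83 72.50
6.70 204.03 69.99 0.24 0.34 11.86 0.58 0.83 72.20
6.95 218.95 69.98 0.21 0.63 12.30 -0.17 0.86 71.90
7.20 233.95 69.95 0.24 -0.68 12.10 0.43 0.85 71.70
7.45 249.12 70.01 0.15 1.12 11.47 1.27 0.80 71.50
7.70 264.21 70.01 0.22 1.35 9.85 1.51 0.69 71.50
7.95 279.35 69.95 0.18 2.64 8.57 2.57 0.60 71.50
8.20 294.61 70.06 0.19 3.55 7.63 0.91 0.53 71.60
8.45 310.03 70.05 0.15 4.93 6.91 1.30 0.48 71.70
8.70 325.22 70.11 0.20 4.95 5.75 1.00 0.40 71.80
8.95 340.33 70.02 0.20 5.07 4.80 -0.31 0.34 72.00
9.20 355.31 70.08 0.25 4.39 3.38 -0.27 0.24 72.20
9.45 370.52 70.03 0.25 0.39 3.16 -0.51 0.22 72.60
9.70 385.64 69.94 0.25 -3.28 3.89 -1.58 0.27 72.80
9.95 400.83 70.01 0.29 -3.85 3.88 -1.48 0.27 72.90
f 0.532 M 0.313 delta 60.7 crank angle for bottom 119.3 rms 0.029
```

Forward fit: the heavy side is at the bottom with the crank near 119°. I'll sweep back over the same arc so that direction-dependent errors cancel.

```bash
cp log log_fwd
python3 -m pendant '.0026 .0048 -.0026 0 .015; .0049 .01 -.0049 0 .015; .0069 .0154 -.0069 0 .015'>>log
python3 -m pendant '.0017 .0056 -.0017 0 .015; .003 .0114 -.003 0 .015; .0039 .0174 -.0039 0 .015'>>log
python3 -m pendant '.0006 .0061 -.0006 0 .015; .0008 .0122 -.0008 0 .015; .0006 .0183 -.0006 0 .015'>>log
python3 -m pendant '-.0006 .006 .0006 0 .015; -.0015 .012 .0015 0 .015; -.0028 .0178 .0028 0 .015'>>log
python3 -m pendant '-.0017 .0056 .0017 0 .015; -.0037 .011 .0037 0 .015; -.006 .0162 .006 0 .015'>>log
python3 -m pendant '-.0026 .0049 .0026 0 .015; -.0055 .0094 .0055 0 .015; -.0087 .0135 .0087 0 .015'>>log
python3 -m pendant '-.0034 .0037 .0034 0 .015; -.0071 .007 .0071 0 .015; -.0109 .0098 .0109 0 .015'>>log
python3 -m pendant '-.004 .0023 .004 0 .015; -.0081 .0042 .0081 0 .015; -.0123 .0055 .0123 0 .015'>>log
python3 -m pendant '-.0043 .0008 .0043 0 .015; -.0086 .0011 .0086 0 .015; -.0129 .0008 .0129 0 .015'>>log
python3 -m pendant '-.0043 -.0008 .0043 0 .015; -.0085 -.0022 .0085 0 .015; -.0126 -.004 .0126 0 .015'>>log
python3 -m pendant '-.004 -.0023 .004 0 .015; -.0079 -.0051 .0079 0 .015; -.0115 -.0084 .0115 0 .015'>>log
python3 -m pendant '-.0034 -.0037 .0034 0 .015; -.0066 -.0078 .0066 0 .015; -.0095 -.0123 .0095 0 .015'>>log
python3 an.py | tail -14
```

```text
9.95 400.81 70.05 0.29 -3.85 3.88 -1.48 0.27 72.90
10.20 387.31 69.92 0.24 -6.42 -11.26 -2.43 -0.79 72.80
10.45 371.87 69.86 0.22 -7.97 -11.40 -2.75 -0.80 73.30
10.70 356.36 69.91 0.23 -8.48 -12.65 -2.61 -0.88 73.50
10.95 340.98 69.95 0.19 -7.33 -9.89 -2.86 -0.69 73.60
11.20 325.54 69.92 0.19 -4.99 -9.27 -3.51 -0.65 73.50
11.45 310.14 69.97 0.14 -2.24 -8.73 -2.63 -0.61 73.50
11.70 294.88 69.99 0.10 -0.66 -6.65 -2.45 -0.47 73.30
11.95 279.77 69.98 0.14 1.12 -5.43 -4.32 -0.38 73.20
12.20 264.58 70.04 0.11 3.04 -4.10 -2.98 -0.29 73.20
12.45 249.51 69.99 0.17 4.33 -2.20 -4.35 -0.15 73.20
12.70 234.48 70.11 0.15 7.52 -2.54 -3.61 -0.18 73.30
12.95 219.64 70.08 0.08 8.73 -3.99 -3.89 -0.28 73.40
f 0.241 M 0.467 delta 101.3 crank angle for bottom 78.7 rms 0.450
```

```bash
python3 -m pendant '-.0026 -.0048 .0026 0 .015; -.0049 -.01 .0049 0 .015; -.0069 -.0154 .0069 0 .015'>>log
python3 -m pendant '-.0017 -.0056 .0017 0 .015; -.003 -.0114 .003 0 .015; -.0039 -.0174 .0039 0 .015'>>log
python3 -m pendant '-.0006 -.0061 .0006 0 .015; -.0008 -.0122 .0008 0 .015; -.0006 -.0183 .0006 0 .015'>>log
python3 -m pendant '.0006 -.006 -.0006 0 .015; .0015 -.012 -.0015 0 .015; .0028 -.0178 -.0028 0 .015'>>log
python3 -m pendant '.0017 -.0056 -.0017 0 .015; .0037 -.011 -.0037 0 .015; .006 -.0162 -.006 0 .015'>>log
python3 -m pendant '.0026 -.0049 -.0026 0 .015; .0055 -.0094 -.0055 0 .015; .0087 -.0135 -.0087 0 .015'>>log
python3 -m pendant '.0034 -.0037 -.0034 0 .015; .0071 -.007 -.0071 0 .015; .0109 -.0098 -.0109 0 .015'>>log
python3 -m pendant '.004 -.0023 -.004 0 .015; .0081 -.0042 -.0081 0 .015; .0123 -.0055 -.0123 0 .015'>>log
python3 -m pendant '.0043 -.0008 -.0043 0 .015; .0086 -.0011 -.0086 0 .015; .0129 -.0008 -.0129 0 .015'>>log
python3 -m pendant '.0043 .0008 -.0043 0 .015; .0085 .0022 -.0085 0 .015; .0126 .004 -.0126 0 .015'>>log
python3 -m pendant '.004 .0023 -.004 0 .015; .0079 .0051 -.0079 0 .015; .0115 .0084 -.0115 0 .015'>>log
python3 an.py | tail -12
python3 - <<'E'
from an import *
n=24
def fit(idx):
    i=np.array(idx);s=np.where(i<n,1.,-1.);B=np.c_[s,-np.sin(an[i]),-np.cos(an[i])]
    cols=[("1st",B),("+2nd",np.c_[B,s*np.sin(2*an[i]),s*np.cos(2*an[i])])]
    for nm,b in cols:
        w=np.linalg.lstsq(b,tau[i],rcond=None)[0];print(nm,"f %.3f M %.3f bottom %.1f rms %.3f"%(w[0],np.hypot(w[1],w[2]),(180-np.degrees(np.arctan2(w[2],w[1])))%360,np.std(tau[i]-b@w)))
N_=len(an);fit(range(2,n));fit(range(n+1,N_));fit(list(range(2,n))+list(range(n+1,N_)))
E
```

```text
13.20 204.98 70.05 0.16 9.52 -3.29 -3.14 -0.23 73.50
13.45 190.31 70.09 0.11 8.49 -2.48 -2.66 -0.17 73.40
13.70 175.58 70.12 0.21 8.47 -3.15 -0.85 -0.22 73.30
13.95 160.98 70.08 0.24 6.16 -4.78 -1.82 -0.34 73.00
14.20 146.14 70.09 0.24 4.32 -6.68 -1.12 -0.47 72.70
14.45 131.32 70.10 0.20 2.48 -7.21 -1.09 -0.51 72.40
14.70 116.47 70.01 0.26 2.44 -7.65 -0.24 -0.54 72.10
14.95 101.64 70.03 0.29 1.24 -9.18 -0.68 -0.64 71.80
15.20 86.80 70.04 0.22 0.24 -10.68 0.49 -0.75 71.70
15.45 71.97 69.99 0.28 -0.36 -11.50 0.49 -0.81 71.70
15.70 57.04 70.02 0.25 -2.12 -11.31 -1.83 -0.79 71.90
f -0.008 M 0.341 delta 54.0 crank angle for bottom 126.0 rms 0.527
circle centre u,y mm [ 1.5343748  -1.15889905] r 70.02064038287487
1st f 0.532 M 0.313 bottom 119.4 rms 0.029
+2nd f 0.533 M 0.312 bottom 119.3 rms 0.027
1st f 0.525 M 0.340 bottom 124.8 rms 0.046
+2nd f 0.525 M 0.339 bottom 124.7 rms 0.045
1st f 0.527 M 0.327 bottom 122.4 rms 0.041
+2nd f 0.527 M 0.328 bottom 122.4 rms 0.040
```

The two sweeps agree at 119° and 125°, so I'll use a crank angle of about 122°. Moving there and holding.

```bash
python3 -m pendant '-.0036 -.0033 .0036 0 .015; -.0075 -.0061 .0075 0 .015; -.0115 -.0084 .0115 0 .015'>>log
python3 -m pendant '-.0041 -.0018 .0041 0 .015; -.0083 -.0032 .0083 0 .015; -.0126 -.004 .0126 0 .015'>>log
python3 -m pendant '-.0043 -.0003 .0043 0 .015; -.0086 0 .0086 0 .015; -.0129 .0008 .0129 0 .015'>>log
python3 -m pendant '-.0042 .0013 .0042 0 .015; -.0083 .0032 .0083 0 .015; -.0123 .0055 .0123 0 .015'>>log
python3 -m pendant '-.0016 .0011 .0016 0 .015; -.0031 .0022 .0031 0 .015; -.0053 .0041 .0053 0 .015; -.0053 .0041 .0053 0 .015; -.0053 .0041 .0053 0 .015'>>log
python3 -m pendant '0 0 0 0 .015; 0 0 0 0 .015; 0 0 0 0 .015; 0 0 0 0 .015; 0 0 0 0 .015'>>log
python3 -m pendant '0 0 0 0 .015; 0 0 0 0 .015; 0 0 0 0 .015; 0 0 0 0 .015; 0 0 0 0 .015'>>log
python3 an.py | tail -8
python3 - <<'E'
from h import *
cv2.imwrite("pics/top2.png",cv2.resize(bot.camera("top")[155:275,215:365],None,fx=4,fy=4));cv2.imwrite("pics/w2.png",bot.camera("wrist"));print(bot.get_obs()['qd'].round(2))
E
```

```text
15.95 71.02 69.97 0.31 -3.13 3.20 -0.20 0.22 72.90
16.20 86.17 70.00 0.29 -1.68 4.13 0.27 0.29 72.90
16.45 101.15 70.04 0.27 -1.19 5.84 -0.44 0.41 72.90
16.70 116.06 70.07 0.26 1.62 6.26 -0.74 0.44 73.00
17.12 123.08 69.94 0.29 -2.59 -0.07 1.22 -0.00 72.30
17.53 122.96 69.93 0.31 -4.36 -7.05 3.17 -0.49 71.70
17.95 122.67 69.94 0.29 -6.01 -8.23 2.70 -0.58 71.60
f 0.011 M 0.297 delta 57.7 crank angle for bottom 122.3 rms 0.520
[ 0.   -0.09 -0.1   0.05  0.05  0.13]
```

View pics/w2.png

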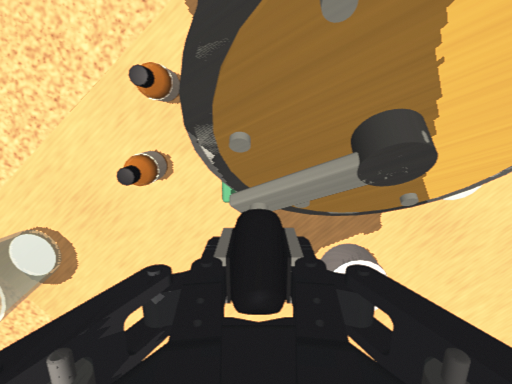

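The sleeve is still gripped between the pads at (260,260), and the bottles at (152,80) and (137,170) are standing. I'll ease the residual push and let it settle.

```bash
python3 -m pendant '-.0005 .0004 .0005 0 .015; -.0005 .0004 .0005 0 .015; -.0005 .0004 .0005 0 .015; -.0005 .0004 .0005 0 .015; -.0005 .0004 .0005 0 .015'>>log
python3 -m pendant '0 0 0 0 .015; 0 0 0 0 .015; 0 0 0 0 .015; 0 0 0 0 .015; 0 0 0 0 .015'>>log
python3 -m pendant '0 0 0 0 .015; 0 0 0 0 .015; 0 0 0 0 .015; 0 0 0 0 .015; 0 0 0 0 .015'>>log
python3 -m pendant '0 0 0 0 .015; 0 0 0 0 .015; 0 0 0 0 .015; 0 0 0 0 .015; 0 0 0 0 .015'>>log
python3 an.py | tail -5
```

```text
18.47 122.78 69.95 0.27 -5.63 1.66 2.45 0.12 72.20
18.88 122.78 69.95 0.27 -5.45 1.82 2.11 0.13 72.20
19.30 122.78 69.95 0.27 -4.52 1.92 2.28 0.13 72.20
19.72 122.78 69.95 0.27 -5.13 0.88 2.77 0.06 72.20
f 0.016 M 0.297 delta 59.7 crank angle for bottom 120.3 rms 0.501
```

The drum has settled at 122.8° with almost no residual torque, so I'm handing in.

```bash
python3 -c "
from workcell import bot
print(bot.job_done())"
```

```text
the job is handed in; nothing more can be done
None
```

I turned the drum nearly a full turn each way by the handle, felt the heavy side reach the bottom at a crank angle of about 122° (the two sweeps gave 119° and 125°), and handed in at 122.8° with the drum still and the handle gripped.

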